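Move the charged battery pack from the charger to the work light

ROBOT

A 6-joint arm with a two-finger parallel gripper is mounted at the origin on a cart in front of the work surface, level with it; the furniture and walls round the work are solid. World frame = base frame: x ahead of the robot, y to its left, z up, the work surface at z = 0. Lengths are in m, angles in rad, forces in N, time in s.
With the tool pointing down it reaches from about 0.325 to 0.75 m from the base axis. Payload 7.6 kg.
Tool frame: the origin (TCP) lies midway between the tips of the shut fingers; the grasp point (between the pads) lies grip_depth behind it (grip_depth is the distance from the TCP to the grasp point, in m); z points along the fingers, y is the line along which they close (so a half turn about z gives the same grasp; the last joint's range is limited). The gripper opens to 85 mm and grips with 20 to 120 N. Pads are 22 mm wide; open, the fingers measure 114 mm over their backs; the gripper's body (76 mm by 85 mm) begins 54 mm behind the grasp point. The pads swing forward as they close: fully open they stand 13 mm farther back than shut.
Start: joints at [1.143, 0.052, 1.401, -0, 1.689, -0.07], TCP at [0.184, 0.492, 0.231] pointing down, gripper open.
Joint ranges: [-2.9, 2.9], [-0.91, 2.17], [0.12, 2.37], [-1.06, 4.2], [0.26, 2.73], [-2.93, 2.93]. Speed limits (rad/s): [2.57, 2.57, 3.01, 3.14, 3.14, 3.14].

INTERFACE

Orientations are given as [roll, pitch, yaw] about the fixed x, y, z axes, in that order (R = Rz(yaw) Ry(pitch) Rx(roll)).
In Python, from bench import * gives the robot as it stands.
- The arm moves only by the tool jog_arm, never from a script. Its argument "moves" is a list of rows, each an object of numbers: "tx", "ty", "tz": the shift along the tool's x, y, z normalised to -1 to 1, where 1 is 0.6 m; "rx", "ry", "rz": the turn, a rotation vector about the tool's x, y, z normalised to -1 to 1, where 1 is 0.5 rad. In form: [{"tx": .., "ty": .., "tz": .., "rx": .., "ry": .., "rz": ..}, ...]. A call has 1 to 12 rows; each row shifts and turns the commanded pose from where the row before left it, along the tool's axes as they then stand; what a row does not reach is not made up. A row lasts 1/12 s, in which the tool goes at most 41.7 mm and 7.16 degrees, less where a joint would pass 70% of its speed; a pose out of reach is approached as far as the arm can. A call with a number of a shift or a turn outside -1 to 1 is refused whole. A call with a gripper value outside its range is refused whole. "claw" is the opening, from 0 (shut) to 1 (fully open), set as the call begins (left out, the last holds). The fingers move at their own pace and stop on an object; the grip force is fixed at half the most. Time passes only in rows, so rows that do not move let the fingers close. It gives the time, the measured TCP pose, the force, the opening and the grip force at its end, in the units of the state.
- observe(): the state, without advancing time (a new reading comes with each control period).
- get_image(name): name is "scene" or "top"; returns a dict with "image" (480x640x3 uint8, red, green, blue), "fx", "fy", "cx", "cy" (pixels), "T" (4x4, takes a point from camera to world coordinates). Camera axes: x right, y down, z forward; pixel columns grow to the right and rows downward; lengths in m; the calibration is good to about 2 mm. A picture is of the moment at which its call begins. There is no depth.
- close_job(): hands the job in; it is judged then, once.
The state is a dict: "clock": time; "joints": joint angles; "joint_vel": joint speeds; "tau": joint torques, N m; "tcp_pos": TCP position; "tcp_rot": TCP orientation; "wrist_force": force on the tool from outside, world axes, zero at the start; "torque": the same for the moment, N m; "grip_width": finger opening in m; "finger_force": force on a finger pad.
Only numpy, scipy, OpenCV 4.12 (cv2) and the standard library are available. Lean on these libraries where they do the work, as an engineer would, in place of code of your own. Each camera call takes 0.05 s, during which the arm holds its last target. There are 200 camera calls.

TASK

Take the charged battery pack out of its charger: squeeze its sprung release tab fully in and keep it in while you lift the pack out, without crushing the tab or tearing at the latch. Then feel your way into the floating battery well of the LED work light, tab on the same side as the well's catch, and press the pack gently home until its latch has snapped out under the catch and it stays down by itself. Do not push the small tools lying between them aside.

Things in the scene. Friction and masses are not known exactly. Their poses are not given: they have to be found in the camera images.
- pack: Black upright battery pack, 64 (x) by 40 (y) by 112 mm (z), 0.2 to 0.37 kg; loose, but latched in the charger at the start. Origin: centre of its underside, z up. Its foot (lowest 6 mm) tapers by 1.5 mm a side. The grey release tab is in the middle of its +y face, a grey thumb rest opposite on its -y face. No pose is reported while the fingers hold it.
- thumb_rest (a point): Centre of the outer face of the ribbed thumb rest, at [0, -22, 84] mm in the pack's frame. The rest is fixed to the pack, 28 mm wide (x), 2 mm proud, 68 to 98 mm above the underside.
- tab: Grey release tab: a button and, joined to it inside the pack, a hook; one rigid slider that moves only along the pack's y and is sprung outward. 7 mm of travel: 3 N to start it, 10 N fully in; above 40 N it cracks. Thumb rest to button measures 50 mm with the tab out, 43 mm fully in. Origin: that of the pack while the tab is out.
- tab_button (a point): Centre of the outer face of the tab's button (22 mm wide in x, 70 to 98 mm above the pack's underside): at [0, 28, 84] mm in the pack's frame with the tab out (8 mm proud), [0, 21, 84] fully in (1 mm proud).
- tab_hook (a point): Upper outer edge of the tab's hook (16 mm wide, flat on top, a ramp below): at [0, 25, 34] mm in the pack's frame with the tab out, 5 mm proud of the +y face; 2 mm inside the face when fully in. It is free of the catch when the tab is in by 5 mm.
- charger: Grey charger screwed to the bench, 148 (x) by 84 mm (y), 56 mm high round its battery well, lower sloping front with indicators on the -x side. Origin on the bench under the middle of the well. Well, catch and sprung floor pad are as in the light, but this well does not float; at the start the pack is latched in it. Pulled with the tab not in, the hook bears on the catch: the latch tears at 25 N.
- charger_seat (a point): The place of the pack's origin while latched in the charger: middle of the well, 14 mm above the bench, axes as the charger's.
- light: Grey LED work light screwed to the bench: base 186 (x) by 100 mm (y), a battery well in it, and on its +x side a lamp head, 196 mm wide, up to 135 mm high, fins towards the well and 60 mm or more from its middle. Origin on the bench under the middle of the well's opening. Damaged if the pack is pressed or knocked on it with more than 60 N.
- light_rim (a point): Mean place of the middle of the light's well mouth, 56 mm above the bench. The well is a grey cradle (outside -41 to 41 mm in x, -29 to 36 in y) floating in a soft black rubber bed, 16 mm below its rim, in a shell 10 mm below its rim. It rests up to 8 mm off this place in the light's x and y; its own place is not reported. It does not turn; it gives sideways at about 4 N.
- light_seat (a point): Place of the pack's origin when latched in the light, with the cradle in its mean place: 14 mm above the bench; the pack then has the light's axes, tab towards +y. Inside, the well is 66.5 (x) by 42 mm (y): 1 to 1.25 mm play a side round the pack; the edge of its mouth is square. The hard floor is 2 mm lower than this.
- light_catch (a point): Mean place of the lower edge of the catch lip in the well's +y wall, [0, 21, 48] mm in the light's frame; a pocket for the hook under it. The hook snaps under it if the pack is pressed to the floor and the tab then let go. Pressing on the pack with its tab out works too: the ramp pushes the tab in (about 25 N). A sprung pad in the floor (5 to 7 N) lifts an unlatched pack 6 mm.
- tape_measure: Yellow tape measure, 36 x 88 x 62 mm, loose bystander; origin at the centre of its underside.
- bit_holder: Black magnetic bit holder, 26 x 77 x 28 mm, lying loose, bystander; origin at the centre of its underside.
- drill_bit: Twist drill bit, 10 mm by 120 mm, lying loose, bystander; origin at the centre of its underside.
Things that resemble listed ones, but are neither listed nor needed, are in the scene too. What is meant by the pack is not pink, and is the smaller of those in its own colour.

How it is judged:
By the outcome, as a careful person would: the job done as asked, in the order asked, and still so for the second after the job is handed in, with the robot touching nothing.
It also fails if it takes over 58 s, if anything falls off the work surface, if the arm or the gripper's body presses on something with over 40 N, if the wrist force passes 120 N, or if a joint passes its speed limit or range.

## Working session

There is one attempt and no reset: what is moved stays moved. The work goes in short steps, Python scripts to look and compute and a tool call to move; the robot and the scene stay as the last step left them, time stands still between calls to the robot, and variables do not carry over. Pictures are saved under pics/ and viewed, at most 10 in all, crops included, and the job is handed in when it is done.

Besides the shell and the picture viewer there is one more tool, called after "Call:" as a command line: name --argument value ..., lists and objects as JSON in quotes. jog_arm: Moves the arm, as the interface text tells. Scaled input: -1 to 1 covers 0.6 m each way for a shift and 0.5 rad each way for a turn. Its arguments: {"type":"object","properties":{"moves":{"type":"array"},"claw":{"type":"number"}},"required":["moves"]}

```bash
mkdir -p pics; ls
cat > h.py <<'E'
from bench import *
import numpy as np, cv2
def snap(n,f):
    d=get_image(n); cv2.imwrite(f,d['image'][:,:,::-1]); np.savez(f+'.npz',**{k:np.array(d[k]) for k in d}); return d
def px2w(d,u,v,z):
    T=np.array(d['T']); r=T[:3,:3]@np.array([(u-d['cx'])/d['fx'],(v-d['cy'])/d['fy'],1.]); o=T[:3,3]
    return o+r*(z-o[2])/r[2]
def w2px(d,p):
    T=np.array(d['T']); c=T[:3,:3].T@(np.array(p)-T[:3,3]); return np.array([d['fx']*c[0]/c[2]+d['cx'],d['fy']*c[1]/c[2]+d['cy']])
E
python3 - <<'E'
from h import *
a=snap('top','pics/top0.png'); b=snap('scene','pics/scene0.png')
for d in(a,b): print(d['fx'],d['cx'],d['cy'],np.round(d['T'],3).tolist())
o=observe(); print(o)
E
```

```text
pics
592.5501683665461 325.4329429026847 235.6708495406368 [[0.037, -0.97, 0.24, 0.272], [-0.999, -0.037, 0.005, -0.015], [0.004, -0.24, -0.971, 1.181], [0.0, 0.0, 0.0, 1.0]]
437.09629970909504 323.6559591281141 231.42736905692345 [[0.79, -0.385, 0.477, 0.11], [-0.612, -0.47, 0.635, -0.538], [-0.02, -0.794, -0.607, 0.609], [0.0, 0.0, 0.0, 1.0]]
{'clock': 0.1, 'joints': array([ 1.14272140e+00,  5.27860259e-02,  1.40160804e+00,  3.91974599e-05,
        1.68861868e+00, -7.02899564e-02]), 'joint_vel': array([ 3.07862205e-06, -9.92054531e-04, -8.25315406e-04, -3.08882137e-05,
        5.77891266e-04,  1.30971681e-03]), 'tau': array([ 9.28817790e-04, -3.82582569e+01, -3.60986316e+01, -1.07367691e-04,
        4.76414323e-03,  2.87956300e-05]), 'tcp_pos': array([0.1837071 , 0.49152388, 0.2305579 ]), 'tcp_rot': array([-3.14017881e+00, -1.38571435e-04,  2.78381217e+00]), 'wrist_force': array([-0.24352986,  0.24720384, -0.33407758]), 'torque': array([0.05620945, 0.016864  , 0.02117817]), 'finger_force': 0.0, 'grip_width': 0.08530326623387742}
```

View pics/top0.png

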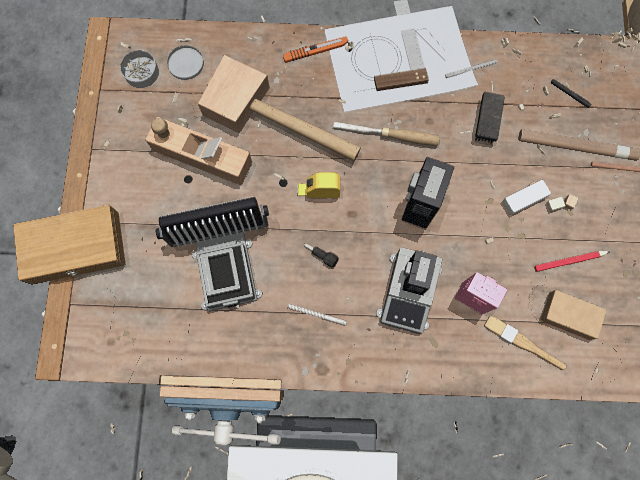

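View pics/scene0.png

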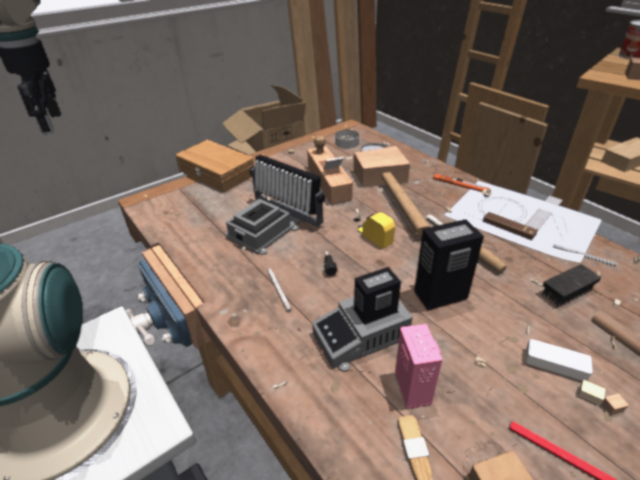

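The scene holds three packs:
- Black, seated in the charger: top (421,272), scene (377,295).
- Taller black, standing free: top (427,190), scene (448,262).
- Pink: top (481,292).

The one in the charger fits, because it is the smaller of the two black ones and is latched. I'll confirm this in enlarged crops.

Run:
```python
import cv2,numpy as np
a=cv2.imread('pics/top0.png'); b=cv2.imread('pics/scene0.png')
c=cv2.resize(a[240:340,370:450],None,fx=5,fy=5,interpolation=cv2.INTER_CUBIC)
d=cv2.resize(b[260:370,305:420],None,fx=3.4,fy=4.5454,interpolation=cv2.INTER_CUBIC)
cv2.imwrite('pics/c1.png',np.hstack([c,cv2.resize(d,(391,500))]))
cv2.imwrite('pics/c2.png',cv2.resize(a[190:315,150:280],None,fx=4.8,fy=4.8,interpolation=cv2.INTER_CUBIC))
```

```text
(no output)
```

View pics/c1.png

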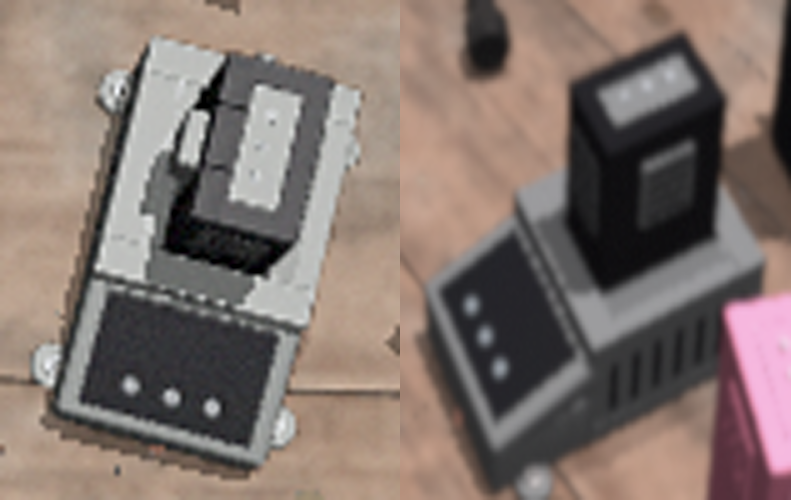

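View pics/c2.png

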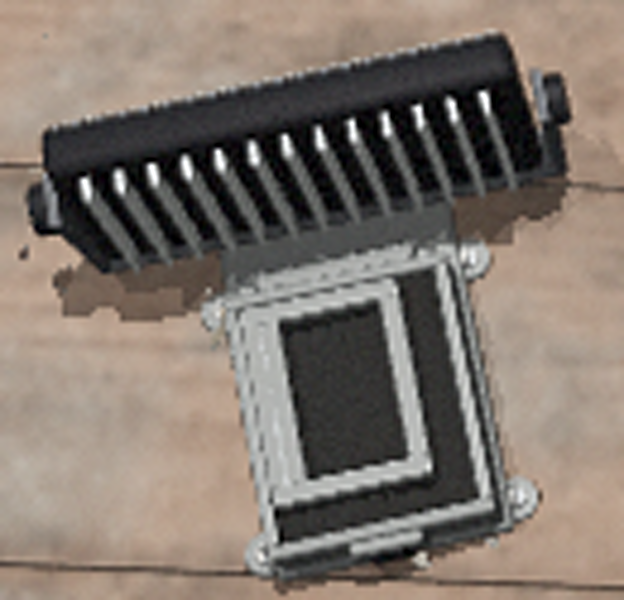

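The left half of the crop confirms it: this is the black pack in the charger, with the tab on its left (+y) side at crop (190,140). The light's cradle is pushed off-centre towards the left and up, and its mouth corners are at about (278,320), (385,297), (412,463) and (305,478). Its thick catch wall is on the left (+y) too.

```bash
cat >> h.py <<'E'
def load(f): 
    z=np.load(f+'.npz'); return {k:z[k] for k in z.files}
def fit(d,pix,loc,z):
    w=np.array([px2w(d,u,v,z)[:2] for u,v in pix]); l=np.array(loc,float)
    wc,lc=w-w.mean(0),l-l.mean(0); H=lc.T@wc
    th=np.arctan2(H[0,1]-H[1,0],H[0,0]+H[1,1]); R=np.array([[np.cos(th),-np.sin(th)],[np.sin(th),np.cos(th)]])
    t=w.mean(0)-R@l.mean(0); return t,th,np.round((w-(l@R.T+t))*1000,1).tolist()
E
python3 - <<'E'
from h import *
d=load('pics/top0.png')
A=lambda P:[(u/5+370,v/5+240) for u,v in P]
B=lambda P:[(u/4.8+150,v/4.8+190) for u,v in P]
print('pack',fit(d,A([(228,55),(335,80),(300,237),(192,210)]),[(.032,.02),(.032,-.02),(-.032,-.02),(-.032,.02)],.126))
print('charger top',fit(d,A([(150,40),(360,92),(303,327)]),[(.042,.042),(.042,-.042),(-.04,-.042)],.056))
print('mouth',fit(d,B([(278,320),(385,297),(412,463),(305,478)]),[(.03325,.021),(.03325,-.021),(-.03325,-.021),(-.03325,.021)],.056))
print('cradle',fit(d,B([(240,312),(398,281),(434,468),(275,501)]),[(.041,.036),(.041,-.029),(-.041,-.029),(-.041,.036)],.056))
print('shell',fit(d,B([(228,302),(448,250),(502,520),(270,562)]),[(.05,.05),(.05,-.05),(-.05,-.05),(-.05,.05)],.046))
for n,u,v,z in [('tape',322,186,.06),('bit',322,255,.014),('drill',317,315,.005),('bigpack',432,175,.17)]: print(n,px2w(d,u,v,z))
E
```

```text
pack (array([ 0.47790052, -0.18804852]), np.float64(-0.21629141718922462), [[-2.7, 0.3], [-1.9, 0.4], [2.4, -0.2], [2.2, -0.5]])
charger top (array([ 0.47852698, -0.18481923]), np.float64(-0.2657971434115024), [[1.4, -0.0], [5.8, -0.5], [-7.2, 0.6]])
mouth (array([0.47298532, 0.18727216]), np.float64(0.23360625659483783), [[-0.3, 1.1], [1.1, -0.5], [-1.4, -0.9], [0.7, 0.3]])
cradle (array([0.47341824, 0.18715435]), np.float64(0.2537219364092261), [[-1.2, -0.2], [-2.3, -0.1], [1.4, 0.5], [2.2, -0.2]])
shell (array([0.46765357, 0.18161775]), np.float64(0.2503440846776888), [[5.2, -2.9], [5.5, 5.9], [-7.6, 1.3], [-3.1, -4.3]])
tape [0.65112306 0.00114997 0.06      ]
bit [ 0.52072828 -0.00378558  0.014     ]
drill [0.40105743 0.00154437 0.005     ]
bigpack [ 0.64241332 -0.19793543  0.17      ]
```

Run:
```python
from h import *
import bench
print([(k,getattr(bench,k)) for k in dir(bench) if 'grip' in k.lower() or 'depth' in k.lower()])
d=load('pics/top0.png'); a=cv2.imread('pics/top0.png',0)
for nm,(x0,y0,x1,y1),z in [('charger',(370,240,450,340),.056),('light',(190,235,265,315),.056)]:
    g=cv2.resize(a[y0:y1,x0:x1],None,fx=4,fy=4,interpolation=cv2.INTER_CUBIC)
    L=cv2.createLineSegmentDetector().detect(g)[0][:,0]
    for l in L:
        p,q=[px2w(d,(l[i]+.5)/4-.5+x0,(l[i+1]+.5)/4-.5+y0,z) for i in(0,2)]
        n=np.hypot(*(q-p)[:2])
        if n>.03:
            t=np.arctan2((q-p)[1],(q-p)[0]); t=(t+np.pi/4)%(np.pi/2)-np.pi/4
            print(nm,round(n,3),round(t,3),np.round(l/4+np.array([x0,y0]*2)).astype(int))
```

```text
[('grip_depth', 0.0187)]
charger 0.092 -0.231 [400 248 389 293]
charger 0.036 -0.246 [386 317 391 298]
charger 0.049 -0.246 [388 296 382 321]
charger 0.045 -0.266 [426 307 420 330]
charger 0.04 0.034 [429 318 450 318]
charger 0.076 -0.23 [383 322 422 333]
charger 0.038 -0.235 [434 291 439 273]
charger 0.043 0.011 [450 320 427 319]
charger 0.033 -0.23 [408 283 425 288]
light 0.042 0.259 [237 270 233 249]
light 0.034 0.257 [248 273 245 257]
light 0.067 0.26 [214 289 208 256]
light 0.064 0.26 [229 253 235 285]
light 0.034 0.253 [240 245 244 262]
light 0.04 0.262 [244 262 248 282]
light 0.066 0.267 [244 243 251 276]
light 0.056 0.257 [211 295 240 288]
light 0.03 0.26 [250 275 254 291]
light 0.042 0.026 [240 311 263 311]
light 0.04 0.275 [204 307 225 302]
light 0.03 0.25 [237 300 252 296]
light 0.037 0.009 [265 312 245 312]
```

Call:
jog_arm --moves '[{"rz": -0.126}, {"rz": -0.126}, {"tx": -0.031, "ty": -0.041}, {"tx": -0.031, "ty": -0.041}, {"tx": -0.031, "ty": -0.041}, {"tx": -0.031, "ty": -0.041}, {"tx": -0.031, "ty": -0.041}, {"tx": -0.031, "ty": -0.041}, {"tx": -0.031, "ty": -0.041}, {"tx": -0.031, "ty": -0.041}, {"tx": -0.031, "ty": -0.041}, {"tx": -0.031, "ty": -0.041}]' --claw 1

```text
schema error: expected keys tx, ty, tz, rx, ry, rz
```

Call:
jog_arm --moves '[{"tx": -0.031, "ty": -0.041}, {"tx": -0.031, "ty": -0.041}, {"tx": -0.031, "ty": -0.041}, {"tx": -0.031, "ty": -0.041}, {"tx": -0.031, "ty": -0.041}, {"tx": -0.031, "ty": -0.041}, {"tx": -0.031, "ty": -0.041}, {"tx": -0.031, "ty": -0.041}, {"tx": -0.031, "ty": -0.041}, {"tx": -0.031, "ty": -0.041}, {"tx": -0.031, "ty": -0.041}, {"tx": -0.031, "ty": -0.041}]'

```text
schema error: expected keys tx, ty, tz, rx, ry, rz
```

```bash
cat >> h.py <<'E'
def go(x,y,z,yaw=None,cmd=None):
    "needed tool-frame shift in scaled units (total), from measured pose, and turn"
    from scipy.spatial.transform import Rotation as R
    o=observe(); r=R.from_euler('xyz',o['tcp_rot'])
    print('clock',round(o['clock'],2),'pos',np.round(o['tcp_pos'],4),'rot',np.round(o['tcp_rot'],4),'F',np.round(o['wrist_force'],1),'T',np.round(o['torque'],2),'w',round(o['grip_width'],4),'ff',o['finger_force'])
    d=r.inv().apply(np.array([x,y,z])-o['tcp_pos'])
    print('  shift/0.6',np.round(d/.6,4),' |m|',np.round(d,4))
    if yaw is not None: print('  rotvec/0.5',np.round((r.inv()*R.from_euler('xyz',[np.pi,0,yaw])).as_rotvec()/.5,4))
E
python3 - <<'E'
from h import *
go(.478,-.188,.16,2.910)
E
```

```text
clock 0.1 pos [0.1837 0.4915 0.2306] rot [-3.1402e+00 -1.0000e-04  2.7838e+00] F [-0.2  0.2 -0.3] T [0.06 0.02 0.02] w 0.0853 ff 0.0
  shift/0.6 [-0.8561 -0.8889  0.1187]  |m| [-0.5136 -0.5333  0.0712]
  rotvec/0.5 [-0.0028 -0.0005 -0.2524]
```

Call:
jog_arm --moves '[{"tx": 0, "ty": 0, "tz": 0, "rx": 0, "ry": 0, "rz": -0.126}, {"tx": 0, "ty": 0, "tz": 0, "rx": 0, "ry": 0, "rz": -0.126}, {"tx": -0.037, "ty": -0.0495, "tz": 0, "rx": 0, "ry": 0, "rz": 0}, {"tx": -0.037, "ty": -0.0495, "tz": 0, "rx": 0, "ry": 0, "rz": 0}, {"tx": -0.037, "ty": -0.0495, "tz": 0, "rx": 0, "ry": 0, "rz": 0}, {"tx": -0.037, "ty": -0.0495, "tz": 0, "rx": 0, "ry": 0, "rz": 0}, {"tx": -0.037, "ty": -0.0495, "tz": 0, "rx": 0, "ry": 0, "rz": 0}, {"tx": -0.037, "ty": -0.0495, "tz": 0, "rx": 0, "ry": 0, "rz": 0}, {"tx": -0.037, "ty": -0.0495, "tz": 0, "rx": 0, "ry": 0, "rz": 0}, {"tx": -0.037, "ty": -0.0495, "tz": 0, "rx": 0, "ry": 0, "rz": 0}, {"tx": -0.037, "ty": -0.0495, "tz": 0, "rx": 0, "ry": 0, "rz": 0}, {"tx": -0.037, "ty": -0.0495, "tz": 0, "rx": 0, "ry": 0, "rz": 0}]' --claw 1

```text
clock: 1.1
tcp_pos: [0.3318, 0.15, 0.2311]
tcp_rot: [3.141, 0.0, 2.91]
wrist_force: [1.0, -0.4, 0.2]
grip_width: 0.0853
finger_force: 0.0
```

Call:
jog_arm --moves '[{"tx": -0.037, "ty": -0.0495, "tz": 0, "rx": 0, "ry": 0, "rz": 0}, {"tx": -0.037, "ty": -0.0495, "tz": 0, "rx": 0, "ry": 0, "rz": 0}, {"tx": -0.037, "ty": -0.0495, "tz": 0, "rx": 0, "ry": 0, "rz": 0}, {"tx": -0.037, "ty": -0.0495, "tz": 0, "rx": 0, "ry": 0, "rz": 0}, {"tx": -0.037, "ty": -0.0495, "tz": 0, "rx": 0, "ry": 0, "rz": 0}, {"tx": -0.037, "ty": -0.0495, "tz": 0, "rx": 0, "ry": 0, "rz": 0}, {"tx": -0.037, "ty": -0.0495, "tz": 0, "rx": 0, "ry": 0, "rz": 0}, {"tx": -0.037, "ty": -0.0495, "tz": 0, "rx": 0, "ry": 0, "rz": 0}, {"tx": -0.03, "ty": -0.04, "tz": 0, "rx": 0, "ry": 0, "rz": 0}, {"tx": -0.015, "ty": -0.02, "tz": 0, "rx": 0, "ry": 0, "rz": 0}, {"tx": 0, "ty": 0, "tz": 0, "rx": 0, "ry": 0, "rz": 0}]'

```text
clock: 2.02
tcp_pos: [0.4681, -0.164, 0.2301]
tcp_rot: [-3.142, -0.002, 2.906]
wrist_force: [0.6, 0.2, 0.7]
grip_width: 0.0856
finger_force: 0.0
```

Run:
```python
from h import *
go(.478,-.188,.16,2.910)
```

```text
clock 2.02 pos [ 0.4681 -0.164   0.2301] rot [-3.1415e+00 -2.0000e-03  2.9065e+00] F [0.6 0.2 0.7] T [0.04 0.03 0.08] w 0.0856 ff 0.0
  shift/0.6 [-0.0256 -0.035   0.1168]  |m| [-0.0153 -0.021   0.0701]
  rotvec/0.5 [-0.0001 -0.0039 -0.007 ]
```

Call:
jog_arm --moves '[{"tx": -0.013, "ty": -0.018, "tz": 0, "rx": 0, "ry": 0, "rz": 0}, {"tx": -0.013, "ty": -0.018, "tz": 0.02, "rx": 0, "ry": 0, "rz": -0.007}, {"tx": 0, "ty": 0, "tz": 0.04, "rx": 0, "ry": 0, "rz": 0}, {"tx": 0, "ty": 0, "tz": 0.04, "rx": 0, "ry": 0, "rz": 0}, {"tx": 0, "ty": 0, "tz": 0.017, "rx": 0, "ry": 0, "rz": 0}, {"tx": 0, "ty": 0, "tz": 0, "rx": 0, "ry": 0, "rz": 0}]'

```text
clock: 2.52
tcp_pos: [0.4767, -0.1848, 0.1582]
tcp_rot: [3.14, -0.006, 2.914]
wrist_force: [-0.7, -0.4, -0.1]
grip_width: 0.0858
finger_force: 0.0
```

Run:
```python
from h import *
go(.478,-.188,.075,2.910)
a=snap('top','pics/top1.png'); b=snap('scene','pics/scene1.png')
a=a['image'][:,:,::-1];b=b['image'][:,:,::-1]
cv2.imwrite('pics/c3.png',np.hstack([cv2.resize(a[220:330,370:460],(400,489),interpolation=cv2.INTER_CUBIC),cv2.resize(b[220:330,320:410],(400,489),interpolation=cv2.INTER_CUBIC)]))
```

```text
clock 2.52 pos [ 0.4767 -0.1848  0.1582] rot [ 3.1401 -0.0056  2.9139] F [-0.7 -0.4 -0.1] T [ 0.02 -0.01  0.02] w 0.0858 ff 0.0
  shift/0.6 [-0.0041 -0.0049  0.1386]  |m| [-0.0024 -0.0029  0.0832]
  rotvec/0.5 [ 0.0029 -0.0112  0.0078]
```

View pics/c3.png

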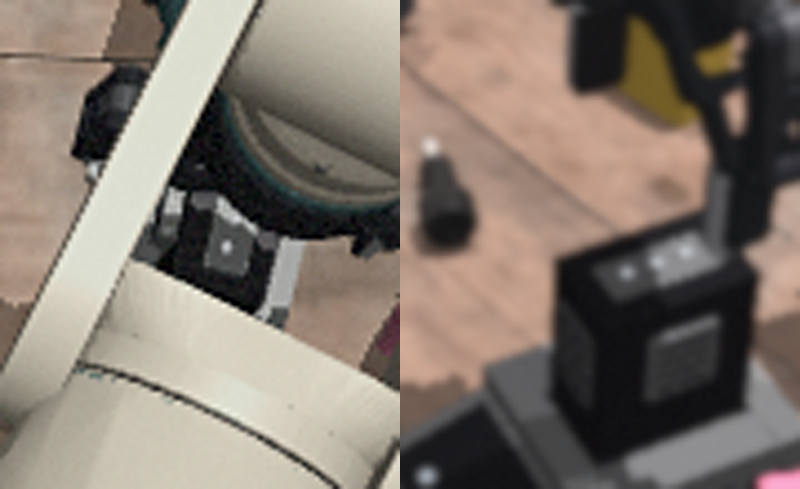

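Call:
jog_arm --moves '[{"tx": -0.004, "ty": -0.005, "tz": 0, "rx": 0.003, "ry": -0.011, "rz": 0.008}, {"tx": 0, "ty": 0, "tz": 0.025, "rx": 0, "ry": 0, "rz": 0}, {"tx": 0, "ty": 0, "tz": 0.025, "rx": 0, "ry": 0, "rz": 0}, {"tx": 0, "ty": 0, "tz": 0.02, "rx": 0, "ry": 0, "rz": 0}, {"tx": 0, "ty": 0, "tz": 0, "rx": 0, "ry": 0, "rz": 0}]'

```text
clock: 3.03
tcp_pos: [0.4793, -0.1894, 0.1174]
tcp_rot: [-3.141, 0.003, 2.909]
wrist_force: [-1.1, -0.3, -0.7]
grip_width: 0.0853
finger_force: 0.0
```

Call:
jog_arm --moves '[{"tx": 0, "ty": 0, "tz": 0.025, "rx": 0, "ry": 0, "rz": 0}, {"tx": 0, "ty": 0, "tz": 0.025, "rx": 0, "ry": 0, "rz": 0}, {"tx": 0, "ty": 0, "tz": 0.015, "rx": 0, "ry": 0, "rz": 0}, {"tx": 0, "ty": 0, "tz": 0, "rx": 0, "ry": 0, "rz": 0}, {"tx": 0, "ty": 0, "tz": 0, "rx": 0, "ry": 0, "rz": 0}]'

```text
clock: 3.45
tcp_pos: [0.4804, -0.1899, 0.0806]
tcp_rot: [-3.14, 0.006, 2.909]
wrist_force: [-0.8, 0.2, 1.0]
grip_width: 0.085
finger_force: 0.0
```

Run:
```python
from h import *
go(.478,-.188,.075,2.910)
d=snap('scene','pics/scene2.png')
for y in (-.028,.022): pass
a=d['image'][:,:,::-1]
cv2.imwrite('pics/c4.png',cv2.resize(a[190:350,300:440],(700,600),interpolation=cv2.INTER_CUBIC))
```

```text
clock 3.45 pos [ 0.4804 -0.1899  0.0806] rot [-3.1401  0.0057  2.9093] F [-0.8  0.2  1. ] T [ 0.01 -0.02 -0.01] w 0.085 ff 0.0
  shift/0.6 [0.0048 0.0022 0.0094]  |m| [0.0029 0.0013 0.0056]
  rotvec/0.5 [-0.0029  0.0114 -0.0013]
```

View pics/c4.png

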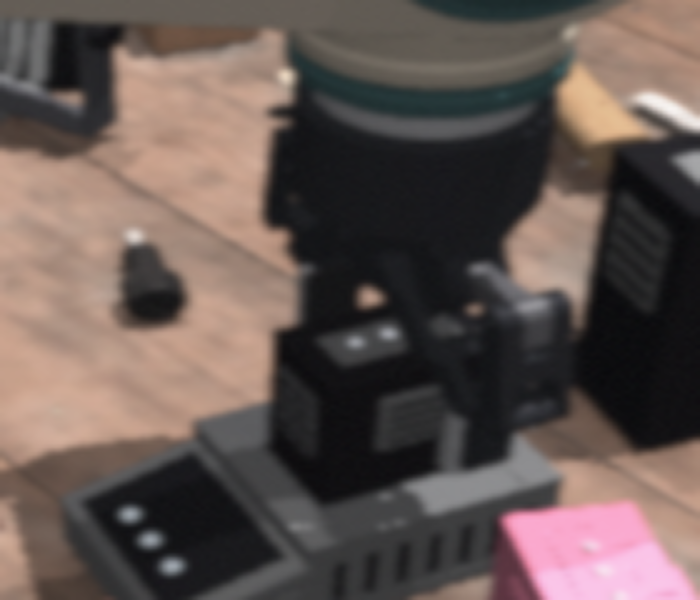

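The open fingers straddle the pack, with the thumb rest at about scene px (382,302) and the near finger pad at about (393,300). Next I'll check the x alignment by projection.

Run:
```python
from h import *
d=load('pics/scene2.png')
def P(x,y,z,c=(.478,-.188),t=-.232):
    return np.array([c[0]+np.cos(t)*x-np.sin(t)*y,c[1]+np.sin(t)*x+np.cos(t)*y,z+.014])
crop=lambda p:((p-[300,190])*[5,3.75]).round()
print('rest',crop(w2px(d,P(0,-.022,.084))))
for n,q in [('top -x+y',(-.032,.02,.112)),('top -x-y',(-.032,-.02,.112)),('bot -x-y @rim',(-.032,-.02,.042)),('top +x-y',(.032,-.02,.112))]: print(n,crop(w2px(d,P(*q))))
for x in(-.011,.011): print('pad bottom edge',x,crop(w2px(d,P(x,-.0425,.0806+.013-.014,c=(.4804,-.1899)))))
```

```text
rest [420. 419.]
top -x+y [271. 332.]
top -x-y [332. 393.]
bot -x-y @rim [323. 507.]
top +x-y [511. 345.]
pad bottom edge -0.011 [433. 468.]
pad bottom edge 0.011 [493. 451.]
```

Call:
jog_arm --moves '[{"tx": 0.005, "ty": 0.001, "tz": 0.009, "rx": -0.003, "ry": 0.011, "rz": 0}, {"tx": 0, "ty": 0, "tz": 0, "rx": 0, "ry": 0, "rz": 0}, {"tx": 0, "ty": 0, "tz": 0, "rx": 0, "ry": 0, "rz": 0}, {"tx": 0, "ty": 0, "tz": 0, "rx": 0, "ry": 0, "rz": 0}, {"tx": 0, "ty": 0, "tz": 0, "rx": 0, "ry": 0, "rz": 0}, {"tx": 0, "ty": 0, "tz": 0, "rx": 0, "ry": 0, "rz": 0}]' --claw 0.62

```text
clock: 4.0
tcp_pos: [0.4777, -0.188, 0.0751]
tcp_rot: [3.141, 0.0, 2.91]
wrist_force: [-0.9, 5.6, 3.6]
grip_width: 0.0531
finger_force: 2.5
```

Call:
jog_arm --moves '[{"tx": 0, "ty": 0, "tz": 0, "rx": 0, "ry": 0, "rz": 0}, {"tx": 0, "ty": 0, "tz": 0, "rx": 0, "ry": 0, "rz": 0}, {"tx": 0, "ty": 0, "tz": 0, "rx": 0, "ry": 0, "rz": 0}]' --claw 0.56

```text
clock: 4.25
tcp_pos: [0.478, -0.1879, 0.0752]
tcp_rot: [3.14, 0.001, 2.91]
wrist_force: [0.7, 6.8, 4.9]
grip_width: 0.048
finger_force: 3.1
```

Run:
```python
from h import *
go(.478,-.188,.075,2.910)
```

```text
clock 4.25 pos [ 0.478  -0.1879  0.0752] rot [3.1401e+00 8.0000e-04 2.9098e+00] F [0.7 6.8 4.9] T [ 1.12 -0.11  0.03] w 0.048 ff 3.0827296525239944
  shift/0.6 [-0.0001 -0.0002  0.0004]  |m| [-0.0001 -0.0001  0.0002]
  rotvec/0.5 [ 0.003   0.0016 -0.0004]
```

Call:
jog_arm --moves '[{"tx": 0, "ty": 0, "tz": 0, "rx": 0, "ry": 0, "rz": 0}, {"tx": 0, "ty": 0, "tz": 0, "rx": 0, "ry": 0, "rz": 0}, {"tx": 0, "ty": 0, "tz": 0, "rx": 0, "ry": 0, "rz": 0}]' --claw 0.53

```text
clock: 4.5
tcp_pos: [0.478, -0.1883, 0.0753]
tcp_rot: [3.141, 0.001, 2.91]
wrist_force: [0.7, 6.6, 5.8]
grip_width: 0.0454
finger_force: 5.1
```

Call:
jog_arm --moves '[{"tx": 0, "ty": 0, "tz": 0, "rx": 0, "ry": 0, "rz": 0}, {"tx": 0, "ty": 0, "tz": 0, "rx": 0, "ry": 0, "rz": 0}, {"tx": 0, "ty": 0, "tz": 0, "rx": 0, "ry": 0, "rz": 0}]' --claw 0.515

```text
clock: 4.75
tcp_pos: [0.4779, -0.1888, 0.0753]
tcp_rot: [-3.141, 0.001, 2.909]
wrist_force: [0.0, 3.9, 6.1]
grip_width: 0.0443
finger_force: 7.2
```

Call:
jog_arm --moves '[{"tx": 0, "ty": 0, "tz": 0, "rx": 0, "ry": 0, "rz": 0}, {"tx": 0, "ty": 0, "tz": 0, "rx": 0, "ry": 0, "rz": 0}, {"tx": 0, "ty": 0, "tz": 0, "rx": 0, "ry": 0, "rz": 0}]' --claw 0.505

```text
clock: 5.0
tcp_pos: [0.4777, -0.1889, 0.075]
tcp_rot: [-3.141, 0.001, 2.909]
wrist_force: [-0.6, 1.7, 4.9]
grip_width: 0.0435
finger_force: 8.8
```

Call:
jog_arm --moves '[{"tx": 0, "ty": 0, "tz": 0, "rx": 0, "ry": 0, "rz": 0}, {"tx": 0, "ty": 0, "tz": 0, "rx": 0, "ry": 0, "rz": 0}]' --claw 0.5

```text
clock: 5.17
tcp_pos: [0.4776, -0.1889, 0.0749]
tcp_rot: [-3.141, 0.001, 2.909]
wrist_force: [0.4, 0.8, 5.2]
grip_width: 0.043
finger_force: 10.0
```

Call:
jog_arm --moves '[{"tx": 0, "ty": 0, "tz": 0, "rx": 0, "ry": 0, "rz": 0}, {"tx": 0, "ty": 0, "tz": 0, "rx": 0, "ry": 0, "rz": 0}]' --claw 0.497

```text
clock: 5.33
tcp_pos: [0.4776, -0.1889, 0.0748]
tcp_rot: [-3.141, 0.001, 2.909]
wrist_force: [1.2, 1.1, 5.5]
grip_width: 0.0424
finger_force: 12.8
```

Call:
jog_arm --moves '[{"tx": 0, "ty": 0, "tz": 0, "rx": 0, "ry": 0, "rz": 0}, {"tx": 0, "ty": 0, "tz": 0, "rx": 0, "ry": 0, "rz": 0}]' --claw 0.494

```text
clock: 5.5
tcp_pos: [0.4776, -0.1888, 0.0748]
tcp_rot: [-3.141, 0.001, 2.909]
wrist_force: [-0.2, 0.6, 4.5]
grip_width: 0.0427
finger_force: 15.7
```

Call:
jog_arm --moves '[{"tx": 0, "ty": 0, "tz": -0.003, "rx": 0, "ry": 0, "rz": 0}, {"tx": 0, "ty": 0, "tz": -0.004, "rx": 0, "ry": 0, "rz": 0}, {"tx": 0, "ty": 0, "tz": -0.004, "rx": 0, "ry": 0, "rz": 0}]' --claw 0.491

```text
clock: 5.75
tcp_pos: [0.4775, -0.1887, 0.0813]
tcp_rot: [-3.141, 0.0, 2.909]
wrist_force: [-0.1, 0.1, 2.3]
grip_width: 0.042
finger_force: 18.5
```

Call:
jog_arm --moves '[{"tx": 0, "ty": 0, "tz": -0.01, "rx": 0, "ry": 0, "rz": 0}, {"tx": 0, "ty": 0, "tz": -0.015, "rx": 0, "ry": 0, "rz": 0}, {"tx": 0, "ty": 0, "tz": -0.02, "rx": 0, "ry": 0, "rz": 0}, {"tx": 0, "ty": 0, "tz": -0.025, "rx": 0, "ry": 0, "rz": 0}, {"tx": 0, "ty": 0, "tz": -0.025, "rx": 0, "ry": 0, "rz": 0}, {"tx": 0, "ty": 0, "tz": -0.025, "rx": 0, "ry": 0, "rz": 0}, {"tx": 0, "ty": 0, "tz": -0.015, "rx": 0, "ry": 0, "rz": 0}, {"tx": 0, "ty": 0, "tz": 0, "rx": 0, "ry": 0, "rz": 0}, {"tx": 0, "ty": 0, "tz": 0, "rx": 0, "ry": 0, "rz": 0}]'

```text
clock: 6.5
tcp_pos: [0.4774, -0.1886, 0.1624]
tcp_rot: [-3.142, 0.0, 2.909]
wrist_force: [-0.5, 1.2, -3.9]
grip_width: 0.0421
finger_force: 18.3
```

Run:
```python
from h import *
go(.473,.187,.16,np.pi+.259)
a=snap('top','pics/top3.png'); b=snap('scene','pics/scene3.png')
```

```text
clock 6.5 pos [ 0.4774 -0.1886  0.1624] rot [-3.1415e+00  3.0000e-04  2.9092e+00] F [-0.5  1.2 -3.9] T [-0.04 -0.01 -0.02] w 0.0421 ff 18.33777219057083
  shift/0.6 [0.1514 0.6075 0.004 ]  |m| [0.0908 0.3645 0.0024]
  rotvec/0.5 [-3.000e-04  6.000e-04 -9.827e-01]
```

View pics/scene3.png

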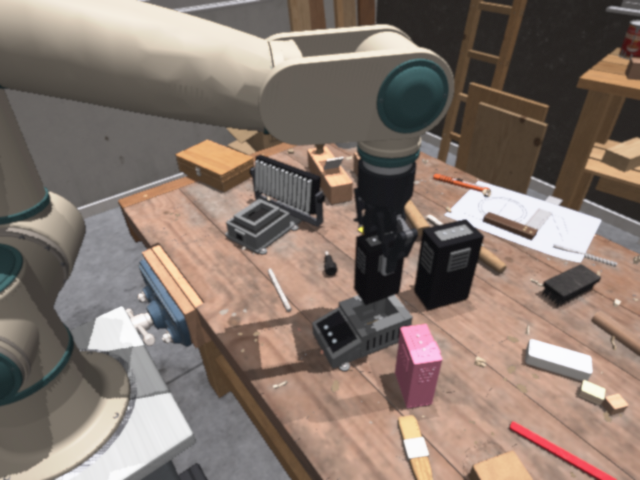

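The pack came out clean: the charger is empty at (375,325), and the pack hangs in the gripper at (378,268). Next is the turn and transfer to the light.

Call:
jog_arm --moves '[{"tx": 0, "ty": 0, "tz": 0, "rx": 0, "ry": 0, "rz": -0.12}, {"tx": 0, "ty": 0, "tz": 0, "rx": 0, "ry": 0, "rz": -0.12}, {"tx": 0, "ty": 0, "tz": 0, "rx": 0, "ry": 0, "rz": -0.12}, {"tx": 0, "ty": 0, "tz": 0, "rx": 0, "ry": 0, "rz": -0.12}, {"tx": 0, "ty": 0, "tz": 0, "rx": 0, "ry": 0, "rz": -0.12}, {"tx": 0, "ty": 0, "tz": 0, "rx": 0, "ry": 0, "rz": -0.12}, {"tx": 0, "ty": 0, "tz": 0, "rx": 0, "ry": 0, "rz": -0.12}, {"tx": 0, "ty": 0, "tz": 0, "rx": 0, "ry": 0, "rz": -0.12}, {"tx": 0, "ty": 0, "tz": 0, "rx": 0, "ry": 0, "rz": -0.023}]'

```text
clock: 7.35
tcp_pos: [0.477, -0.1884, 0.161]
tcp_rot: [3.14, -0.002, -2.88]
wrist_force: [-0.4, 0.4, -2.0]
grip_width: 0.0425
finger_force: 18.3
```

Call:
jog_arm --moves '[{"tx": -0.006, "ty": 0.023, "tz": 0, "rx": 0, "ry": 0, "rz": 0}, {"tx": -0.0115, "ty": 0.0455, "tz": 0, "rx": 0, "ry": 0, "rz": 0}, {"tx": -0.0115, "ty": 0.0455, "tz": 0, "rx": 0, "ry": 0, "rz": 0}, {"tx": -0.0115, "ty": 0.0455, "tz": 0, "rx": 0, "ry": 0, "rz": 0}, {"tx": -0.0115, "ty": 0.0455, "tz": 0, "rx": 0, "ry": 0, "rz": 0}, {"tx": -0.0115, "ty": 0.0455, "tz": 0, "rx": 0, "ry": 0, "rz": 0}, {"tx": -0.0115, "ty": 0.0455, "tz": 0, "rx": 0, "ry": 0, "rz": 0}, {"tx": -0.0115, "ty": 0.0455, "tz": 0, "rx": 0, "ry": 0, "rz": 0}, {"tx": -0.0115, "ty": 0.0455, "tz": 0, "rx": 0, "ry": 0, "rz": 0}, {"tx": -0.0115, "ty": 0.0455, "tz": 0, "rx": 0, "ry": 0, "rz": 0}, {"tx": -0.0115, "ty": 0.0455, "tz": 0, "rx": 0, "ry": 0, "rz": 0}, {"tx": -0.009, "ty": 0.035, "tz": 0, "rx": 0, "ry": 0, "rz": 0}]'

```text
clock: 8.35
tcp_pos: [0.4733, 0.1308, 0.1615]
tcp_rot: [3.141, -0.001, -2.883]
wrist_force: [0.1, -0.8, -2.5]
grip_width: 0.0428
finger_force: 18.4
```

Call:
jog_arm --moves '[{"tx": 0, "ty": 0, "tz": 0, "rx": 0, "ry": 0, "rz": 0}, {"tx": 0, "ty": 0, "tz": 0, "rx": 0, "ry": 0, "rz": 0}]'

```text
clock: 8.52
tcp_pos: [0.4735, 0.1296, 0.1615]
tcp_rot: [-3.142, -0.001, -2.881]
wrist_force: [0.4, -0.6, -2.1]
grip_width: 0.0422
finger_force: 18.5
```

Run:
```python
from h import *
go(.4733,.1867,.13,np.pi+.259)
```

```text
clock 8.52 pos [0.4735 0.1296 0.1615] rot [-3.1415e+00 -1.5000e-03 -2.8813e+00] F [ 0.4 -0.6 -2.1] T [-0.01 -0.02 -0.02] w 0.0422 ff 18.456695079803467
  shift/0.6 [-0.0242  0.0921  0.0525]  |m| [-0.0145  0.0553  0.0315]
  rotvec/0.5 [-0.0002 -0.003   0.0026]
```

Call:
jog_arm --moves '[{"tx": -0.006, "ty": 0.023, "tz": 0, "rx": 0, "ry": 0, "rz": 0}, {"tx": -0.006, "ty": 0.023, "tz": 0, "rx": 0, "ry": 0, "rz": 0}, {"tx": -0.006, "ty": 0.023, "tz": 0.01, "rx": 0, "ry": 0, "rz": 0}, {"tx": -0.006, "ty": 0.023, "tz": 0.015, "rx": 0, "ry": 0, "rz": 0}, {"tx": 0, "ty": 0, "tz": 0.015, "rx": 0, "ry": 0, "rz": 0}, {"tx": 0, "ty": 0, "tz": 0.01, "rx": 0, "ry": 0, "rz": 0}, {"tx": 0, "ty": 0, "tz": 0, "rx": 0, "ry": 0, "rz": 0}, {"tx": 0, "ty": 0, "tz": 0, "rx": 0, "ry": 0, "rz": 0}]'

```text
clock: 9.18
tcp_pos: [0.4737, 0.1848, 0.1319]
tcp_rot: [-3.141, -0.001, -2.884]
wrist_force: [-0.3, 0.9, -2.8]
grip_width: 0.0421
finger_force: 18.5
```

Run:
```python
from h import *
go(.4733,.1867,.122,np.pi+.259)
b=snap('scene','pics/scene4.png')
cv2.imwrite('pics/c5.png',cv2.resize(b['image'][150:260,215:345,::-1],(700,592),interpolation=cv2.INTER_CUBIC))
```

```text
clock 9.18 pos [0.4737 0.1848 0.1319] rot [-3.1413e+00 -1.0000e-03 -2.8839e+00] F [-0.3  0.9 -2.8] T [-0.04  0.01  0.05] w 0.0421 ff 18.47710132598877
  shift/0.6 [-0.0002  0.0032  0.0165]  |m| [-0.0001  0.0019  0.0099]
  rotvec/0.5 [-0.0006 -0.0021 -0.0025]
```

View pics/c5.png

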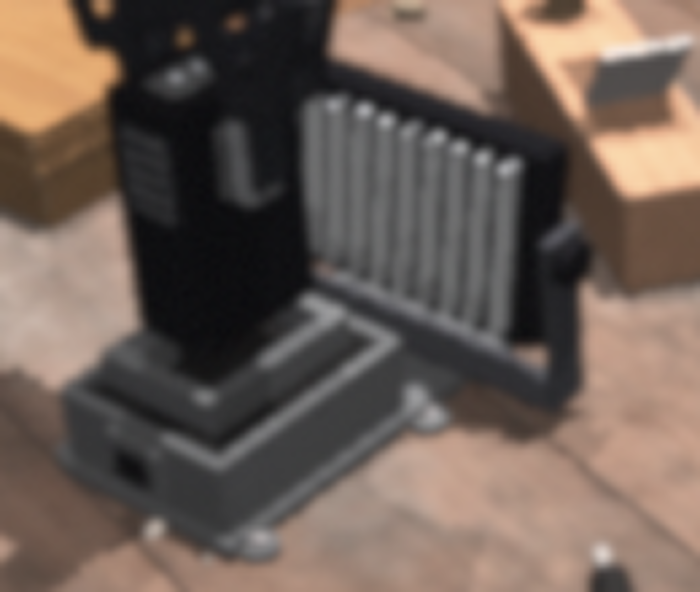

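The pack hangs right above the cradle mouth, its lower near corner at crop (205,380) inside the rim, and the tab is on the far (+y) side. Now I'll feel downward.

Call:
jog_arm --moves '[{"tx": 0, "ty": 0.003, "tz": 0.008, "rx": 0, "ry": 0, "rz": -0.0025}, {"tx": 0, "ty": 0, "tz": 0.008, "rx": 0, "ry": 0, "rz": 0}, {"tx": 0, "ty": 0, "tz": 0, "rx": 0, "ry": 0, "rz": 0}, {"tx": 0, "ty": 0, "tz": 0, "rx": 0, "ry": 0, "rz": 0}]'

```text
clock: 9.57
tcp_pos: [0.4731, 0.1876, 0.1223]
tcp_rot: [3.142, -0.001, -2.881]
wrist_force: [0.1, 0.6, -2.9]
grip_width: 0.0425
finger_force: 18.5
```

Call:
jog_arm --moves '[{"tx": 0, "ty": 0, "tz": 0.003, "rx": 0, "ry": 0, "rz": 0}, {"tx": 0, "ty": 0, "tz": 0.003, "rx": 0, "ry": 0, "rz": 0}, {"tx": 0, "ty": 0, "tz": 0.003, "rx": 0, "ry": 0, "rz": 0}, {"tx": 0, "ty": 0, "tz": 0, "rx": 0, "ry": 0, "rz": 0}]'

```text
clock: 9.9
tcp_pos: [0.4731, 0.1877, 0.1168]
tcp_rot: [3.142, -0.001, -2.881]
wrist_force: [-0.2, 0.1, -2.6]
grip_width: 0.0424
finger_force: 18.5
```

Call:
jog_arm --moves '[{"tx": 0, "ty": -0.0015, "tz": 0.002, "rx": 0, "ry": 0, "rz": 0}, {"tx": 0, "ty": 0, "tz": 0.002, "rx": 0, "ry": 0, "rz": 0}, {"tx": 0, "ty": 0, "tz": 0, "rx": 0, "ry": 0, "rz": 0}]'

```text
clock: 10.15
tcp_pos: [0.4734, 0.1868, 0.1146]
tcp_rot: [3.142, -0.0, -2.881]
wrist_force: [-0.2, 0.5, -3.0]
grip_width: 0.0423
finger_force: 18.5
```

Call:
jog_arm --moves '[{"tx": 0, "ty": 0, "tz": 0.002, "rx": 0, "ry": 0, "rz": 0}, {"tx": 0, "ty": 0, "tz": 0.002, "rx": 0, "ry": 0, "rz": 0}, {"tx": 0, "ty": 0, "tz": 0, "rx": 0, "ry": 0, "rz": 0}]'

```text
clock: 10.4
tcp_pos: [0.4735, 0.1869, 0.1123]
tcp_rot: [3.141, 0.0, -2.881]
wrist_force: [-0.5, 0.5, -2.2]
grip_width: 0.0422
finger_force: 18.4
```

Call:
jog_arm --moves '[{"tx": 0, "ty": 0, "tz": 0.003, "rx": 0, "ry": 0, "rz": 0}, {"tx": 0, "ty": 0, "tz": 0.003, "rx": 0, "ry": 0, "rz": 0}, {"tx": 0, "ty": 0, "tz": 0, "rx": 0, "ry": 0, "rz": 0}]'

```text
clock: 10.65
tcp_pos: [0.4735, 0.1868, 0.1085]
tcp_rot: [3.142, -0.0, -2.881]
wrist_force: [0.6, 0.2, -3.4]
grip_width: 0.0424
finger_force: 18.4
```

Call:
jog_arm --moves '[{"tx": 0, "ty": 0, "tz": 0.003, "rx": 0, "ry": 0, "rz": 0}, {"tx": 0, "ty": 0, "tz": 0.003, "rx": 0, "ry": 0, "rz": 0}, {"tx": 0, "ty": 0, "tz": 0, "rx": 0, "ry": 0, "rz": 0}]'

```text
clock: 10.9
tcp_pos: [0.4735, 0.1868, 0.1049]
tcp_rot: [3.142, -0.0, -2.881]
wrist_force: [1.7, 0.5, -2.9]
grip_width: 0.0421
finger_force: 18.4
```

Call:
jog_arm --moves '[{"tx": 0, "ty": 0, "tz": 0.005, "rx": 0, "ry": 0, "rz": 0}, {"tx": 0, "ty": 0, "tz": 0.005, "rx": 0, "ry": 0, "rz": 0}, {"tx": 0, "ty": 0, "tz": 0.005, "rx": 0, "ry": 0, "rz": 0}, {"tx": 0, "ty": 0, "tz": 0, "rx": 0, "ry": 0, "rz": 0}]'

```text
clock: 11.23
tcp_pos: [0.4734, 0.1868, 0.0955]
tcp_rot: [3.142, -0.001, -2.881]
wrist_force: [1.3, 0.4, -3.4]
grip_width: 0.0429
finger_force: 18.3
```

Call:
jog_arm --moves '[{"tx": 0, "ty": 0, "tz": 0.005, "rx": 0, "ry": 0, "rz": 0}, {"tx": 0, "ty": 0, "tz": 0.005, "rx": 0, "ry": 0, "rz": 0}, {"tx": 0, "ty": 0, "tz": 0.005, "rx": 0, "ry": 0, "rz": 0}, {"tx": 0, "ty": 0, "tz": 0, "rx": 0, "ry": 0, "rz": 0}]'

```text
clock: 11.57
tcp_pos: [0.4734, 0.1868, 0.0866]
tcp_rot: [3.142, -0.0, -2.881]
wrist_force: [1.3, 0.0, -3.1]
grip_width: 0.0423
finger_force: 18.3
```

Now the sprung pad and the floor.

Call:
jog_arm --moves '[{"tx": 0, "ty": 0, "tz": 0.004, "rx": 0, "ry": 0, "rz": 0}, {"tx": 0, "ty": 0, "tz": 0.004, "rx": 0, "ry": 0, "rz": 0}, {"tx": 0, "ty": 0, "tz": 0.004, "rx": 0, "ry": 0, "rz": 0}, {"tx": 0, "ty": 0, "tz": 0, "rx": 0, "ry": 0, "rz": 0}]'

```text
clock: 11.9
tcp_pos: [0.4737, 0.1869, 0.0803]
tcp_rot: [3.142, 0.001, -2.881]
wrist_force: [-0.0, 1.1, 2.5]
grip_width: 0.042
finger_force: 18.8
```

Call:
jog_arm --moves '[{"tx": 0, "ty": 0, "tz": 0.003, "rx": 0, "ry": 0, "rz": 0}, {"tx": 0, "ty": 0, "tz": 0.003, "rx": 0, "ry": 0, "rz": 0}, {"tx": 0, "ty": 0, "tz": 0.001, "rx": 0, "ry": 0, "rz": 0}, {"tx": 0, "ty": 0, "tz": 0, "rx": 0, "ry": 0, "rz": 0}]'

```text
clock: 12.23
tcp_pos: [0.4738, 0.187, 0.0762]
tcp_rot: [3.141, 0.001, -2.881]
wrist_force: [-0.8, 0.3, 3.8]
grip_width: 0.0426
finger_force: 18.6
```

Call:
jog_arm --moves '[{"tx": 0, "ty": 0, "tz": 0.002, "rx": 0, "ry": 0, "rz": 0}, {"tx": 0, "ty": 0, "tz": 0.002, "rx": 0, "ry": 0, "rz": 0}, {"tx": 0, "ty": 0, "tz": 0, "rx": 0, "ry": 0, "rz": 0}]'

```text
clock: 12.48
tcp_pos: [0.4739, 0.1873, 0.0743]
tcp_rot: [3.141, 0.001, -2.881]
wrist_force: [-1.3, 0.5, 7.2]
grip_width: 0.0422
finger_force: 17.5
```

Call:
jog_arm --moves '[{"tx": 0, "ty": 0, "tz": 0.001, "rx": 0, "ry": 0, "rz": 0}, {"tx": 0, "ty": 0, "tz": 0.001, "rx": 0, "ry": 0, "rz": 0}, {"tx": 0, "ty": 0, "tz": 0, "rx": 0, "ry": 0, "rz": 0}]'

```text
clock: 12.73
tcp_pos: [0.474, 0.1876, 0.074]
tcp_rot: [3.14, 0.002, -2.881]
wrist_force: [-4.3, 1.9, 12.4]
grip_width: 0.0425
finger_force: 16.6
```

The force has risen to 12 N, so the pack is on the hard floor. Now I'll let the tab out gently.

Call:
jog_arm --moves '[{"tx": 0, "ty": 0, "tz": 0.001, "rx": 0, "ry": 0, "rz": 0}, {"tx": 0, "ty": 0, "tz": 0.001, "rx": 0, "ry": 0, "rz": 0}, {"tx": 0, "ty": 0, "tz": 0, "rx": 0, "ry": 0, "rz": 0}, {"tx": 0, "ty": 0, "tz": 0, "rx": 0, "ry": 0, "rz": 0}]' --claw 0.54

```text
clock: 13.07
tcp_pos: [0.4739, 0.1877, 0.072]
tcp_rot: [3.14, 0.002, -2.881]
wrist_force: [-1.1, 2.7, 6.7]
grip_width: 0.0461
finger_force: 5.3
```

Call:
jog_arm --moves '[{"tx": 0, "ty": 0, "tz": 0, "rx": 0, "ry": 0, "rz": 0}, {"tx": 0, "ty": 0, "tz": 0, "rx": 0, "ry": 0, "rz": 0}, {"tx": 0, "ty": 0, "tz": 0, "rx": 0, "ry": 0, "rz": 0}]' --claw 0.62

```text
clock: 13.32
tcp_pos: [0.4733, 0.187, 0.0707]
tcp_rot: [3.141, -0.001, -2.881]
wrist_force: [-0.8, 1.8, 1.2]
grip_width: 0.0529
finger_force: 1.0
```

Call:
jog_arm --moves '[{"tx": 0, "ty": 0, "tz": 0, "rx": 0, "ry": 0, "rz": 0}, {"tx": 0, "ty": 0, "tz": 0, "rx": 0, "ry": 0, "rz": 0}, {"tx": 0, "ty": 0, "tz": 0, "rx": 0, "ry": 0, "rz": 0}, {"tx": 0, "ty": 0, "tz": 0, "rx": 0, "ry": 0, "rz": 0}, {"tx": 0, "ty": 0, "tz": 0, "rx": 0, "ry": 0, "rz": 0}, {"tx": 0, "ty": 0, "tz": 0, "rx": 0, "ry": 0, "rz": 0}]' --claw 1

```text
clock: 13.82
tcp_pos: [0.4735, 0.1868, 0.071]
tcp_rot: [-3.142, -0.0, -2.881]
wrist_force: [-0.3, -0.3, 0.2]
grip_width: 0.0854
finger_force: 0.0
```

Lift straight away, then back off and look.

Call:
jog_arm --moves '[{"tx": 0, "ty": 0, "tz": -0.015, "rx": 0, "ry": 0, "rz": 0}, {"tx": 0, "ty": 0, "tz": -0.03, "rx": 0, "ry": 0, "rz": 0}, {"tx": 0, "ty": 0, "tz": -0.04, "rx": 0, "ry": 0, "rz": 0}, {"tx": 0, "ty": 0, "tz": -0.04, "rx": 0, "ry": 0, "rz": 0}, {"tx": 0, "ty": 0, "tz": -0.05, "rx": 0, "ry": 0, "rz": 0}, {"tx": 0, "ty": 0, "tz": -0.05, "rx": 0, "ry": 0, "rz": 0}, {"tx": 0, "ty": -0.05, "tz": 0, "rx": 0, "ry": 0, "rz": 0}, {"tx": 0, "ty": -0.06, "tz": 0, "rx": 0, "ry": 0, "rz": 0}, {"tx": 0, "ty": -0.06, "tz": 0, "rx": 0, "ry": 0, "rz": 0}, {"tx": 0, "ty": -0.06, "tz": 0, "rx": 0, "ry": 0, "rz": 0}, {"tx": 0, "ty": -0.05, "tz": 0, "rx": 0, "ry": 0, "rz": 0}, {"tx": 0, "ty": 0, "tz": 0, "rx": 0, "ry": 0, "rz": 0}]'

```text
clock: 14.82
tcp_pos: [0.5175, 0.0199, 0.2067]
tcp_rot: [-3.14, 0.0, -2.886]
wrist_force: [0.2, -0.5, 0.5]
grip_width: 0.0853
finger_force: 0.0
```

Run:
```python
from h import *
go(.4735,.187,.2)
a=snap('top','pics/top5.png');b=snap('scene','pics/scene5.png')
print([np.round(w2px(b,(.4735+np.cos(.259)*x-np.sin(.259)*y,.187+np.sin(.259)*x+np.cos(.259)*y,z))) for z in(.126,.132) for x,y in((-.032,-.02),(-.032,.02),(.032,-.02))])
cv2.imwrite('pics/c6.png',np.hstack([cv2.resize(a['image'][190:310,150:270,::-1],(400,500),interpolation=cv2.INTER_CUBIC),cv2.resize(b['image'][150:250,220:300,::-1],(400,500),interpolation=cv2.INTER_CUBIC)]))
```

```text
clock 14.82 pos [0.5175 0.0199 0.2067] rot [-3.1398e+00  4.0000e-04 -2.8862e+00] F [ 0.2 -0.5  0.5] T [ 0.01 -0.05 -0.02] w 0.0853 ff 0.0
  shift/0.6 [0.0007 0.2879 0.0107]  |m| [0.0004 0.1728 0.0064]
[array([250., 195.]), array([237., 189.]), array([272., 182.]), array([250., 193.]), array([236., 187.]), array([271., 180.])]
```

View pics/c6.png

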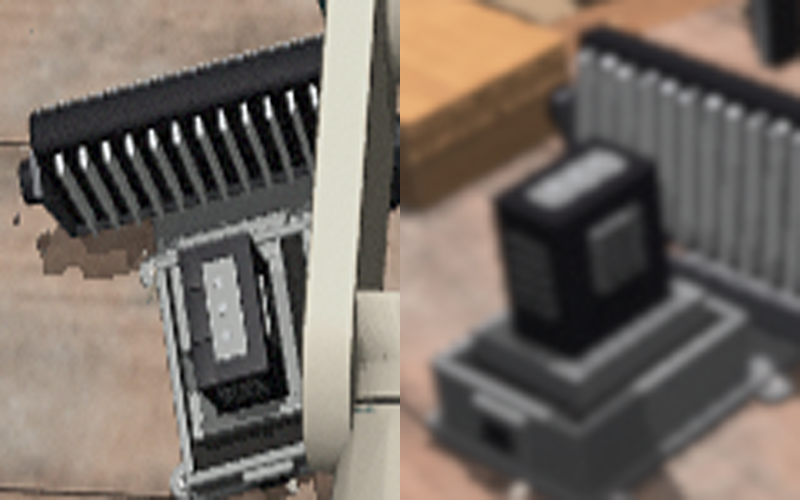

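The pack is in the light with its tab side left (+y). Its top corners, at scene px (250,197), (239,190) and (271,184), match the latched height rather than the 6 mm raised one. I'll confirm with a light touch on its top with the fingers shut.

Call:
jog_arm --moves '[{"tx": 0, "ty": 0.05, "tz": 0, "rx": 0, "ry": 0, "rz": 0}, {"tx": 0, "ty": 0.06, "tz": 0, "rx": 0, "ry": 0, "rz": 0}, {"tx": 0, "ty": 0.06, "tz": 0, "rx": 0, "ry": 0, "rz": 0}, {"tx": 0, "ty": 0.06, "tz": 0, "rx": 0, "ry": 0, "rz": 0}, {"tx": 0, "ty": 0.05, "tz": 0.02, "rx": 0, "ry": 0, "rz": 0}, {"tx": 0, "ty": 0.005, "tz": 0.03, "rx": 0, "ry": 0, "rz": 0}, {"tx": 0, "ty": 0, "tz": 0.03, "rx": 0, "ry": 0, "rz": 0}, {"tx": 0, "ty": 0, "tz": 0.025, "rx": 0, "ry": 0, "rz": 0}, {"tx": 0, "ty": 0, "tz": 0, "rx": 0, "ry": 0, "rz": 0}, {"tx": 0, "ty": 0, "tz": 0, "rx": 0, "ry": 0, "rz": 0}]' --claw 0

```text
clock: 15.75
tcp_pos: [0.472, 0.1905, 0.1431]
tcp_rot: [3.141, -0.001, -2.88]
wrist_force: [0.6, -0.2, -0.5]
grip_width: 0.0001
finger_force: 0.0
```

Call:
jog_arm --moves '[{"tx": 0, "ty": 0, "tz": 0.004, "rx": 0, "ry": 0, "rz": 0}, {"tx": 0, "ty": 0, "tz": 0, "rx": 0, "ry": 0, "rz": 0}]'

```text
clock: 15.92
tcp_pos: [0.4731, 0.1901, 0.1418]
tcp_rot: [3.141, 0.002, -2.881]
wrist_force: [0.5, 0.2, -0.2]
grip_width: -0.0
finger_force: 0.0
```

Call:
jog_arm --moves '[{"tx": 0, "ty": -0.004, "tz": 0.006, "rx": 0, "ry": 0, "rz": 0}, {"tx": 0, "ty": 0, "tz": 0.006, "rx": 0, "ry": 0, "rz": 0}, {"tx": 0, "ty": 0, "tz": 0.006, "rx": 0, "ry": 0, "rz": 0}, {"tx": 0, "ty": 0, "tz": 0, "rx": 0, "ry": 0, "rz": 0}, {"tx": 0, "ty": 0, "tz": 0, "rx": 0, "ry": 0, "rz": 0}]'

```text
clock: 16.33
tcp_pos: [0.4732, 0.1873, 0.1296]
tcp_rot: [3.141, -0.001, -2.881]
wrist_force: [0.4, -0.5, 0.7]
grip_width: 0.0
finger_force: 0.0
```

Call:
jog_arm --moves '[{"tx": 0, "ty": 0, "tz": 0.003, "rx": 0, "ry": 0, "rz": 0}, {"tx": 0, "ty": 0, "tz": 0, "rx": 0, "ry": 0, "rz": 0}, {"tx": 0, "ty": 0, "tz": 0, "rx": 0, "ry": 0, "rz": 0}]'

```text
clock: 16.58
tcp_pos: [0.4734, 0.1874, 0.1281]
tcp_rot: [3.141, 0.0, -2.881]
wrist_force: [-0.7, -0.8, 0.7]
grip_width: 0.0
finger_force: 0.0
```

Call:
jog_arm --moves '[{"tx": 0, "ty": 0, "tz": 0.003, "rx": 0, "ry": 0, "rz": 0}, {"tx": 0, "ty": 0, "tz": 0, "rx": 0, "ry": 0, "rz": 0}, {"tx": 0, "ty": 0, "tz": 0, "rx": 0, "ry": 0, "rz": 0}]'

```text
clock: 16.83
tcp_pos: [0.4734, 0.1874, 0.1263]
tcp_rot: [3.142, 0.0, -2.881]
wrist_force: [-1.2, -0.4, 0.9]
grip_width: 0.0001
finger_force: 0.0
```

There is still no contact at 0.126 m, and an unlatched pack would stand at 0.132 m, so it is latched. I'll retreat and hand in.

Call:
jog_arm --moves '[{"tx": 0, "ty": 0, "tz": -0.03, "rx": 0, "ry": 0, "rz": 0}, {"tx": 0, "ty": 0, "tz": -0.04, "rx": 0, "ry": 0, "rz": 0}, {"tx": 0, "ty": 0, "tz": -0.04, "rx": 0, "ry": 0, "rz": 0}, {"tx": 0, "ty": 0, "tz": -0.03, "rx": 0, "ry": 0, "rz": 0}, {"tx": 0, "ty": 0, "tz": 0, "rx": 0, "ry": 0, "rz": 0}, {"tx": 0, "ty": 0, "tz": 0, "rx": 0, "ry": 0, "rz": 0}]'

```text
clock: 17.33
tcp_pos: [0.4738, 0.1875, 0.211]
tcp_rot: [3.141, 0.002, -2.881]
wrist_force: [0.1, -0.4, -0.5]
grip_width: 0.0
finger_force: 0.0
```

```bash
python3 -c "
from bench import *
print(close_job())"
```

```text
the job is handed in; nothing more can be done
None
```

The pack is out of the charger and sits in the work light at its latched height, tab on the catch side; I handed the job in at about 17 s with the arm clear (`close_job()` returned no verdict).

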